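Slide the orange sole under the reader bridge

ROBOT

A 7-joint arm with a two-finger parallel gripper is mounted at the origin on the work surface. World frame = base frame: x ahead of the robot, y to its left, z up, the work surface at z = 0. Lengths are in m, angles in degrees, forces in N, time in s.
With the tool pointing down it reaches from about 0.425 to 0.875 m from the base axis. Payload 4.7 kg.
Tool frame: the origin (TCP) lies at the very end of the fingers, on their centre line; the grasp point (between the pads) lies 19 mm behind it; z points along the fingers, y is the line along which they close (so a half turn about z gives the same grasp; the last joint's range is limited). The gripper opens to 87 mm and grips with 3 to 60 N. Pads are 19 mm wide; open, the fingers measure 117 mm over their backs; the gripper's body (75 mm by 190 mm) begins 51 mm behind the grasp point.
Start: joints at [69.276, 18.392, -4.016, 83.108, 1.295, 78.541, -3.26], TCP at [0.239, -0.605, 0.223] pointing down, gripper open.
Joint ranges: [-163.93, 163.93], [-17.29, 119.83], [-79.2, 71.16], [3.27, 140.29], [-89.18, 269.18], [5.43, 117.66], [-154.24, 154.24]. Speed limits (degrees/s): [147.25, 147.25, 180, 180, 180, 180, 180].

INTERFACE

Orientations are given as [roll, pitch, yaw] about the fixed x, y, z axes, in that order (R = Rz(yaw) Ry(pitch) Rx(roll)).
In Python, from cell import telemetry, cams, env gives the robot as it stands.
- The arm moves only by the tool arm_command, never from a script. Its argument "series" is text: rows parted by semicolons, each of 5 numbers parted by spaces: the shift along the tool's x, y, z in mm, then the turn about the tool's z in rad, then the closure in counts, from 0 (fully open) to 255 (shut). A call has 1 to 20 rows; each row shifts and turns the commanded pose from where the row before left it, along the tool's axes as they then stand; what a row does not reach is not made up. A row lasts 1/12 s, in which the tool goes at most 41.7 mm and 7.16 degrees, less where a joint would pass 70% of its speed; a pose out of reach is approached as far as the arm can. A call is refused whole if a number of a shift passes 41.7 or a number of a turn 0.125, either way. A call with a gripper value outside its range is refused whole. The fingers move at their own pace and stop on an object; "squeeze" is the grip in N (left out, the last holds). Time passes only in rows, so rows that do not move let the fingers close. It gives the time, the measured TCP pose, the force, the opening and the grip force at its end, in the units of the state.
- telemetry.get_obs(): the state, without advancing time (a new reading comes with each control period).
- cams.read_camera(name): name is "side" or "top" or "wrist"; returns the picture (384x512x3 uint8, blue, green, red); there is no depth.
- cams.calibration(name): a dict with "K" (3x3 intrinsics, pixels), "origin" and "rotation" of the camera in the world; the wrist camera has in their place "hand_eye" (4x4, takes a point from camera to tool coordinates, whose origin is the TCP and whose axes are the flange's). Camera axes: x right, y down, z forward; pixel columns grow to the right and rows downward; lengths in m; the calibration is good to about 2 mm. A picture is of the moment at which its call begins: read the wrist's pose just before it. calibration takes no time and is no camera call.
- env.sign_off(): hands the job in; it is judged then, once.
The state is a dict: "time_s": time; "qpos": joint angles; "joint_velocities": joint speeds; "effort": joint torques, N m; "tool_pos": TCP position; "tool_rot": TCP orientation; "force": force on the tool from outside, world axes, zero at the start; "wrist_torque": the same for the moment, N m; "grip_width": finger opening in m; "grasp_force": force on a finger pad.
Only numpy, scipy, OpenCV 4.12 (cv2) and the standard library are available. Lean on these libraries where they do the work, as an engineer would, in place of code of your own. Each camera call takes 0.05 s, during which the arm holds its last target. There are 200 camera calls.

TASK

Push the tray with the orange shoe sole along its lane, under the low bridge of the sole reader, until it is fully home against the yellow stop at the lane's far end. Leave the blue and white trays where they are and do not bump the reader.

Things in the scene. Friction and masses are not known exactly. Their poses are not given: they have to be found in the camera images.
- station: Fixed sole reader. Bed 330 x 346 mm, 6 thick, on the table; origin: centre of its underside; +x = push direction, towards the yellow stop (12 mm high, near face at x 150 mm). Three lanes along x, centred at y -110, 0, 110, each 98 wide between white guides 12 wide, 10 high above the bed. Grey bridge across all lanes from x 75 to 145, underside 32, top 66 mm above the table.
- orange_tray_tab (a point): Middle of the orange push tab (8 thick, 70 wide, 34 mm high) at the robot-side end of the black tray with an orange sole. Loose in one of the lanes, 170 x 84 mm, 250 to 500 g, slides at 2 to 6 N; with sole 16 mm high. +x runs along the tray from the tab, z up. Point 17 mm above the bed; tab top 40 mm above the table. Home at the stop, it is at x -16 mm in the station frame.
- blue_tray_tab (a point): The same point of the like tray with blue tab and sole, in another lane. Leave it alone.
- white_tray_tab (a point): The same point of the like tray with white tab and sole, in another lane. Leave it alone.
Mind the look-alikes: they are no part of the job. Of the things shaped like the part that bears orange_tray_tab, the orange one is meant.

How it is judged:
By the outcome, as a careful person would: the job done as asked, in the order asked, and still so for the second after the job is handed in, with the robot touching nothing.
It also fails if it takes over 32 s, if anything falls off the work surface, if the arm or the gripper's body presses on something with over 40 N, if the wrist force passes 120 N, or if a joint passes its speed limit or range.

## Working session

There is one attempt and no reset: what is moved stays moved. The work goes in short steps, Python scripts to look and compute and a tool call to move; the robot and the scene stay as the last step left them, time stands still between calls to the robot, and variables do not carry over. Pictures are saved under pics/ and viewed, at most 10 in all, crops included, and the job is handed in when it is done.

Besides the shell and the picture viewer there is one more tool, called after "Request:" as a command line: name --argument value ..., lists and objects as JSON in quotes. arm_command: Moves the arm, as the interface text tells. Its arguments: {"type":"object","properties":{"series":{"type":"string"},"squeeze":{"type":"number"}},"required":["series"]}

```bash
mkdir -p pics
python3 - <<'E'
from cell import telemetry,cams,env
import cv2
o=telemetry.get_obs();print(o['time_s'],o['tool_pos'],o['tool_rot'],o['force'])
for n in('top','side'):
    cv2.imwrite(f'pics/{n}0.png',cams.read_camera(n));c=cams.calibration(n);print(n,c)
E
```

```text
0.0 [ 0.23829798 -0.60414519  0.22147865] [-1.79891564e+02  5.53167461e-03  2.15329126e+01] [-0.64836783 -0.0337622  -0.04556669]
top {'K': array([[450.6278099 ,   0.        , 256.70963816],
       [  0.        , 450.6278099 , 194.35237725],
       [  0.        ,   0.        ,   1.        ]]), 'origin': array([0.52162597, 0.06170565, 0.83484964]), 'rotation': array([-174.84102698,    0.433438  ,  -91.2782608 ])}
side {'K': array([[368.20447297,   0.        , 260.36430673],
       [  0.        , 368.20447297, 188.71109836],
       [  0.        ,   0.        ,   1.        ]]), 'origin': array([0.3243513 , 0.50394726, 0.43689429]), 'rotation': array([-128.16061897,    0.98568816, -149.39306029])}
```

View pics/top0.png

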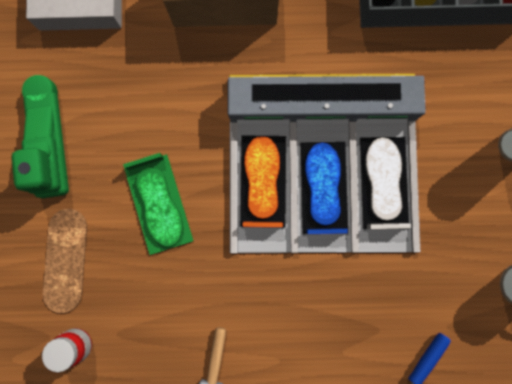

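View pics/side0.png

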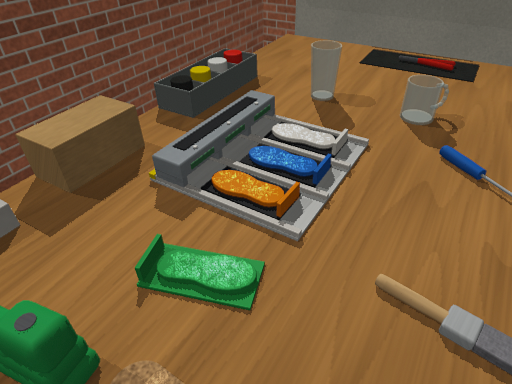

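The top view shows four look-alikes: orange sole (262,178), blue (325,183), white (384,178) and a green tray lying loose on the table (158,203). The orange one, in the left lane with its tab at about (263,225), fits the description. I'll confirm it in a crop.

Run:
```python
import cv2
i=cv2.imread('pics/top0.png')[65:265,215:435]
cv2.imwrite('pics/crop0.png',cv2.resize(i,(660,600),interpolation=cv2.INTER_CUBIC))
```

```text
(no output)
```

View pics/crop0.png

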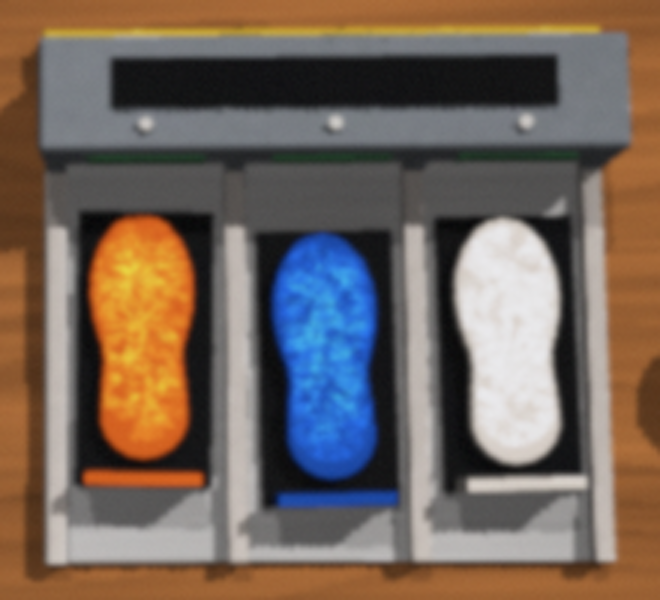

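The crop confirms it: the orange tray is in the left (+y) lane, with its tab top centred at crop (143,479). The station corners are also clear, so I'll fit the poses.

```bash
cat > h.py <<'E'
import numpy as np
from cell import telemetry,cams,env
from scipy.spatial.transform import Rotation as R
from scipy.optimize import least_squares
def px2w(n,u,v,z):
    c=cams.calibration(n);d=R.from_euler('xyz',c['rotation'],degrees=True).as_matrix()@np.linalg.solve(c['K'],[u,v,1])
    o=c['origin'];return o+d*(z-o[2])/d[2]
E
python3 - <<'E'
from h import *
f=lambda u,v,z:px2w('top',215+u/3,65+v/3,z)
P=[((47,565),.014,-.165,.173),((614,560),.014,-.165,-.173),((41,150),.066,.075,.173),((628,148),.066,.075,-.173),((41,38),.066,.145,.173),((629,33),.066,.145,-.173)]
W=np.array([f(*p[0],p[1])[:2] for p in P]);S=np.array([p[2:] for p in P])
def T(q,s):
    c,n=np.cos(q[2]),np.sin(q[2]);return np.array(s)@np.array([[c,n],[-n,c]])+q[:2]
r=least_squares(lambda q:(T(q,S)-W).ravel(),[.55,0,0]);q=r.x
print(q[:2],np.degrees(q[2]),r.fun.reshape(-1,2)*1e3)
inv=lambda w:(w[:2]-q[:2])@np.array([[np.cos(q[2]),-np.sin(q[2])],[np.sin(q[2]),np.cos(q[2])]])
for n,p in dict(o=(143.5,479),b=(337,499),w=(527,483)).items(): w=f(*p,.040);print(n,w,inv(w))
print('left ends',inv(f(83,479,.04)),inv(f(204,478,.04)))
print('home',T(q,[-.016,.11]),'lane',T(q,[-.15,.11]))
E
```

```text
[ 0.65171524 -0.05763719] -1.002029539131838 [[-0.10419171  2.48569687]
 [-1.63375056 -2.4985626 ]
 [-1.28374419  2.31809046]
 [-0.23772967 -3.8412263 ]
 [ 1.86290604  2.2110787 ]
 [ 1.39651009 -0.67507712]]
o [0.53969597 0.05653496 0.04      ] [-0.11399876  0.11219572]
b [ 0.52546986 -0.05641486  0.04      ] [-0.12624745 -0.00098561]
w [ 0.53231391 -0.16781173  0.04      ] [-0.11745636 -0.11224576]
left ends [-0.11382143  0.14770251] [-0.11359058  0.07670703]
home [0.63764135 0.05262579] lane [0.50366184 0.05496916]
```

Request:
arm_command --series "0 0 0 0.1 255;0 0 0 0.1 255;0 0 0 0.1 255;0 0 0 0.093 255;0 0 0 0 255;0 0 0 0 255" --squeeze 20

```text
time_s: 0.6
tool_pos: [0.2385, -0.6044, 0.2221]
tool_rot: [-180.0, 0.0, -0.8]
force: [0.1, -0.2, -0.6]
grip_width: 0.0553
grasp_force: 0.0
```

Request:
arm_command --series "23 -30 0 0 255;23 -30 0 0 255;23 -30 0 0 255;23 -30 0 0 255;23 -30 0 0 255;23 -30 0 0 255;23 -30 0 0 255;23 -30 0 0 255;23 -30 0 0 255;23 -30 0 0 255;0 -36 0 0 255;0 -36 0 0 255;0 -36 0 0 255;0 -36 0 0 255;0 -36 0 0 255;0 -36 0 0 255;0 -36 0 0 255;0 -36 0 0 255;0 -36 0 0 255;0 0 0 0 255"

```text
time_s: 2.27
tool_pos: [0.4788, 0.0241, 0.2231]
tool_rot: [-179.8, -0.1, -0.2]
force: [0.1, 1.0, -0.0]
grip_width: 0.0004
grasp_force: 0.0
```

Request:
arm_command --series "2 -16 -0 0 255;2 -15 0 0 255;0 0 30 0 255;0 0 30 0 255;0 0 30 0 255;0 0 30 0 255;0 0 25 0 255;0 0 15 0 255;0 0 0 0 255;0 0 0 0 255;0 0 0 0 255"

```text
time_s: 3.18
tool_pos: [0.4847, 0.0462, 0.0637]
tool_rot: [-180.0, -0.1, -0.9]
force: [0.4, 0.7, 0.7]
grip_width: 0.0
grasp_force: 0.0
```

Run:
```python
from h import *
import cv2
o=telemetry.get_obs();print(o['tool_pos'],o['tool_rot'],o['force'])
cv2.imwrite('pics/w1.png',cams.read_camera('wrist'));cv2.imwrite('pics/s1.png',cams.read_camera('side'));
```

```text
[0.48474681 0.04623681 0.06368656] [-1.79997622e+02 -1.02966135e-01 -9.34162975e-01] [0.44142177 0.6776883  0.69432738]
```

View pics/s1.png

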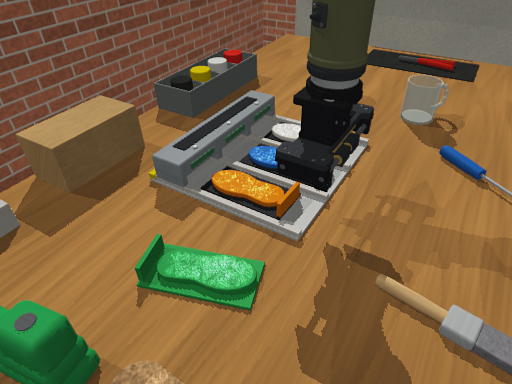

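View pics/w1.png

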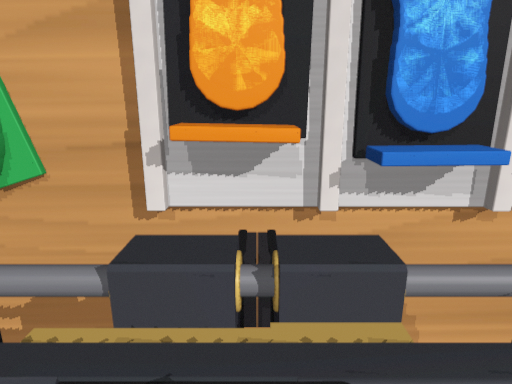

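The tab centre is 22 px (about 12 mm) left of the fingers, which agrees with the fit: y needs another 10 mm or so. I'll shift, then descend behind the tab.

Request:
arm_command --series "0 -5 0 0 255;0 -5 0 0 255;0 0 15 0 255;0 0 15 0 255;0 0 13 0 255;0 0 0 0 255;0 0 0 0 255;8 0 0 0 255;10 0 0 0 255;10 0 0 0 255;5 0 0 0 255;0 0 0 0 255;0 0 0 0 255"

```text
time_s: 4.37
tool_pos: [0.5173, 0.0557, 0.0195]
tool_rot: [-180.0, 0.0, -1.0]
force: [0.3, 1.2, 0.4]
grip_width: 0.0007
grasp_force: 0.0
```

Request:
arm_command --series "3 0 0 0 255;4 0 0 0 255;5 0 0 0 255;6 0 0 0 255;6 0 0 0 255;6 0 0 0 255;6 0 0 0 255;6 0 0 0 255;6 0 0 0 255;6 0 0 0 255;6 0 0 0 255;6 0 0 0 255;5 0 0 0 255;4 0 0 0 255;3 0 0 0 255;2 0 0 0 255;0 0 0 0 255;0 0 0 0 255"

```text
time_s: 5.87
tool_pos: [0.5975, 0.0543, 0.0198]
tool_rot: [-180.0, -0.1, -1.0]
force: [-0.2, 0.2, 1.1]
grip_width: -0.0002
grasp_force: 0.0
```

Run:
```python
from h import *
import cv2
o=telemetry.get_obs();print(o['tool_pos'],o['tool_rot'],o['force'])
a=cams.read_camera('wrist');b=cams.read_camera('side')[80:250,140:380]
cv2.imwrite('pics/c2.png',np.vstack([cv2.resize(a,(480,320)),cv2.resize(b,(395,280)).copy() if 0 else cv2.copyMakeBorder(cv2.resize(b,(395,280)),0,0,0,85,0)]))
```

```text
[0.59751482 0.05429988 0.01982418] [-1.79997078e+02 -7.19882049e-02 -9.85977539e-01] [-0.22295544  0.15667261  1.1412181 ]
```

View pics/c2.png

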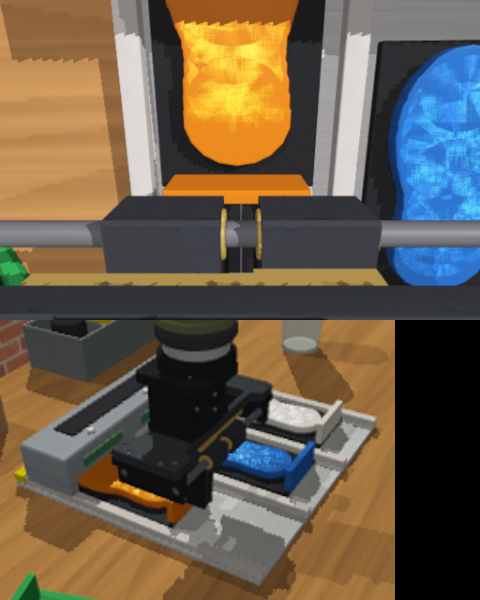

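The tray follows straight in its lane, tab just ahead of the fingers, and blue and white haven't moved. About 27 mm remains, so I'll slow down.

Request:
arm_command --series "3 0 0 0 255;4 0 0 0 255;4 0 0 0 255;4 0 0 0 255;3 0 0 0 255;2 0 0 0 255;1 0 0 0 255;1 0 0 0 255;0 0 0 0 255"

```text
time_s: 6.72
tool_pos: [0.6191, 0.0539, 0.0194]
tool_rot: [-180.0, -0.0, -1.0]
force: [-2.0, 0.8, 1.7]
grip_width: 0.0005
grasp_force: 1.2
```

Request:
arm_command --series "1 0 0 0 255;1 0 0 0 255;1 0 0 0 255"

```text
time_s: 6.97
tool_pos: [0.6221, 0.0538, 0.0194]
tool_rot: [180.0, -0.0, -1.0]
force: [-1.9, -0.5, 1.1]
grip_width: 0.0006
grasp_force: 1.3
```

Request:
arm_command --series "1 0 0 0 255;1 0 0 0 255"

```text
time_s: 7.13
tool_pos: [0.6241, 0.0537, 0.0194]
tool_rot: [180.0, -0.0, -1.0]
force: [-1.8, -0.1, 0.9]
grip_width: 0.0005
grasp_force: 1.2
```

Request:
arm_command --series "1 0 0 0 255;1 0 0 0 255"

```text
time_s: 7.3
tool_pos: [0.6244, 0.0537, 0.0194]
tool_rot: [180.0, 0.2, -1.0]
force: [-9.3, 0.4, 8.1]
grip_width: 0.0005
grasp_force: 4.6
```

Request:
arm_command --series "1 0 0 0 255;0 0 0 0 255"

```text
time_s: 7.47
tool_pos: [0.6244, 0.0537, 0.0194]
tool_rot: [179.9, 0.3, -1.0]
force: [-9.6, -0.6, 7.4]
grip_width: 0.0005
grasp_force: 5.0
```

Request:
arm_command --series "1 0 0 0 255;0 0 0 0 255"

```text
time_s: 7.63
tool_pos: [0.6244, 0.0538, 0.0194]
tool_rot: [179.9, 0.4, -1.0]
force: [-12.8, -0.6, 9.0]
grip_width: 0.0005
grasp_force: 6.3
```

The force rises hard at x 0.6244, where I predicted home (0.624), so the tray is against the stop. I'll back off straight, then raise.

Request:
arm_command --series "-3 0 0 0 255;-5 0 0 0 255;-8 0 0 0 255;-10 0 0 0 255;-10 0 0 0 255;-10 0 0 0 255;0 0 -15 0 255;0 0 -30 0 255;0 0 -30 0 255;-20 0 -30 0 255;-30 0 -30 0 255;-30 0 -20 0 255;0 30 0 0 255;0 35 0 0 255;0 35 0 0 255;0 35 0 0 255;0 35 0 0 255;0 35 0 0 255;0 0 0 0 255;0 0 0 0 255"

```text
time_s: 9.3
tool_pos: [0.4985, -0.1518, 0.1739]
tool_rot: [180.0, -0.0, -1.3]
force: [-0.4, 1.6, 0.5]
grip_width: 0.0002
grasp_force: 0.0
```

Run:
```python
from h import *
import cv2
o=telemetry.get_obs();print(o['tool_pos'],o['force'])
a=cams.read_camera('top')[65:265,215:435];b=cams.read_camera('side')[80:250,140:380]
cv2.imwrite('pics/c3.png',np.hstack([cv2.resize(a,(440,400)),cv2.resize(b,(360,400))]))
```

```text
[ 0.49851462 -0.15176198  0.1739192 ] [-0.40050362  1.55063613  0.46051061]
```

View pics/c3.png

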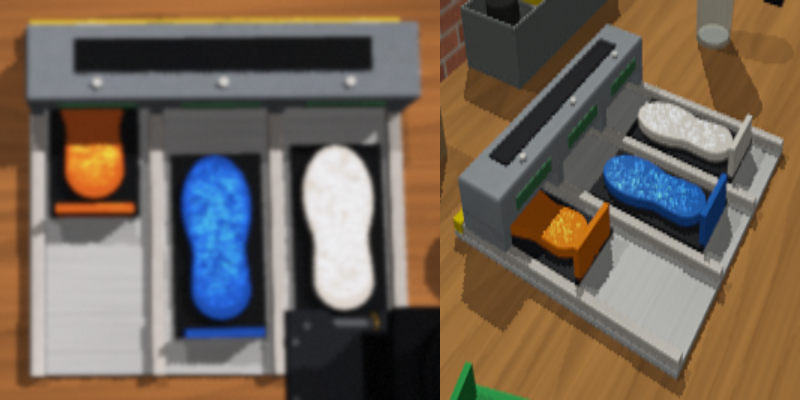

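The orange tab is at (94,208) in the left panel, which works out to station x of about -16 mm, i.e. home. Blue and white are unmoved, and the arm is clear.

```bash
python3 -c "
from cell import env
print(env.sign_off())"
```

```text
the job is handed in; nothing more can be done
None
```

The orange tray is home against the yellow stop. The blue and white trays are where they were, the reader was not bumped, the arm is clear, and the job was handed in after about 9.4 s.

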